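# Open the padding press and file the glued tag bundle

## Task

The glue on the bundle of kraft tags in the small green press has set. Screw the red handwheel counterclockwise until it is all the way up against its stop, and only then draw the bundle out from under the pressing plate and lay it flat in the blue tray. Do not shift or knock over the glue bottle, the thread spool or the pin tin.

Things in the scene. Friction and masses are not known exactly. Their poses are not given: they have to be found in the camera images.
- press: Green screw press fixed to the counter, front (its -x) roughly to the robot. Origin: on the screw axis at counter level; z up. Bed top 16 mm up: rear block x -45..45, y -75..75 mm; front tongue 36 mm wide, out to x = -180, carries the bundle. Columns at x 0, y +-58, 16 mm thick; crosshead x -17..17, y -73..73, z 79..99 mm, brass nut to 106
- handwheel (a joint): Turn of the red handwheel in rad: 0 as found (closed on the bundle), grows counterclockwise seen from above, 4.2 = hard upper stop. Wheel, screw and plate rise together 6 mm per rad (25 mm in all). Turns stiffly, about 0.2 N m, and stays where it is left; pushing or pulling along the axis hardly turns it
- wheel_center (a point): Centre of the red handwheel at mid height of its rim; rises with it, 137 mm above the counter when closed, 162 mm when open. Rim 16-sided, 62 mm over flats, 14 mm tall, 8 mm thick; three spokes, 22 mm hub whose top is 11 mm above this point. Nothing beside the rim; the brass nut is 31 mm below this point when closed
- plate (a point): Centre of the underside of the aluminium pressing plate (50 x 80 mm, 10 mm thick, its 50 mm along the press x) under the crosshead; 30 mm above the counter when closed on the bundle, 55 mm when fully open
- tag_bundle: Banded bundle of pale brown tags, a stiff bar 196 (x) x 50 (y) x 14 mm, 70 to 130 g; its band stands out to 69 mm but cannot be felt. Origin: centre of its underside. Lies along the press on bed and tongue, same heading, centre about 80 mm in front of the screw axis; rear 40 mm under the plate; long edges overhang the tongue by 7 mm, so it can be gripped across its width there
- tray: Blue open tray fixed to the counter, 260 (its x) x 125 (its y) x 35 mm outside, walls and floor 5 mm. Origin: centre of its underside; z up.
- glue_bottle: White bottle with a red cap, 32 mm diameter, 90 mm tall, standing loose; origin: centre of its underside. Bystander.
- thread_spool: Red thread spool, 25 mm diameter, 40 mm tall, standing loose; origin: centre of its underside. Bystander.
- pin_tin: Round cream tin, 50 mm diameter, 24 mm tall, loose; origin: centre of its underside. Bystander.
Mind the look-alikes: they are no part of the job. There is more than one size of the tag_bundle; the one meant has the size given above.

How it is judged:
By the outcome, as a careful person would: the job done as asked, in the order asked, and still so for the second after the job is handed in, with the robot touching nothing.
It also fails if it takes over 72 s, if anything falls off the work surface, if the arm or the gripper's body presses on something with over 40 N, if the wrist force passes 120 N, or if a joint passes its speed limit or range.

## Robot

A 6-joint arm with a two-finger parallel gripper is mounted at the origin on a cart in front of the work surface, level with it; the furniture and walls round the work are solid. World frame = base frame: x ahead of the robot, y to its left, z up, the work surface at z = 0. Lengths are in m, angles in degrees, forces in N, time in s.
With the tool pointing down it reaches from about 0.35 to 0.875 m from the base axis. Payload 4.2 kg.
Tool frame: the origin (TCP) lies on the centre line of the jaws, within the pads' length; the fingertips stand 25 mm ahead of it and the grasp point (between the pads) lies 6 mm ahead of it; z points along the fingers, y is the line along which they close (so a half turn about z gives the same grasp; the last joint's range is limited). The gripper opens to 87 mm and grips with 3 to 60 N. Pads are 19 mm wide; open, the fingers measure 117 mm over their backs; the gripper's body (75 mm by 190 mm) begins 51 mm behind the grasp point.
Start: joints at [-53.766, 22.042, 0.453, 0, -68.411, -14.817], TCP at [0.228, -0.582, 0.248] pointing down, gripper open.
Joint ranges: [-179.83, 179.83], [-69.29, 118.12], [-61.27, 80.66], [-181.25, 117.63], [-171.15, -9.14], [-177.46, 177.46]. Speed limits (degrees/s): [159.86, 159.86, 180, 180, 180, 180].

## Interface

Orientations are given as a 3x3 rotation matrix whose columns are the frame's x, y, z axes.
In Python, from station import r gives the robot as it stands.
- The arm moves only by the tool move_arm, never from a script. Its argument "series" is a list of rows, each an object with "grip": the opening, from 0 (shut) to 1 (fully open); "xyz": the shift along the tool's x, y, z in mm, a list of three; "angular": the turn, a rotation vector about the tool's x, y, z in rad, a list of three. A call has 1 to 10 rows; each row is the pose to reach, as a shift and turn from the pose commanded when the call began, along the tool's axes at that moment; what a row does not reach only later rows make up. A row lasts 1/10 s, in which the tool goes at most 50 mm and 8.59 degrees, less where a joint would pass 70% of its speed; a pose out of reach is approached as far as the arm can. A call with a gripper value outside its range is refused whole. The fingers move at their own pace and stop on an object; the grip force is fixed at half the most. Time passes only in rows, so rows that repeat a pose let the fingers close. It gives the time, the measured TCP pose, the force, the opening and the grip force at its end, in the units of the state.
- r.sense(): the state, without advancing time (a new reading comes with each control period).
- r.capture(name): name is "scene" or "side" or "wrist"; returns a dict with "img" (420x560x3 uint8, red, green, blue), "camera_matrix" (3x3 intrinsics, pixels), "rvec" (rotation vector, rad) and "tvec" (3), from world to camera coordinates, as OpenCV has them; the wrist camera has in their place "hand_eye" (4x4, takes a point from camera to tool coordinates, whose origin is the TCP and whose axes are the flange's). Camera axes: x right, y down, z forward; pixel columns grow to the right and rows downward; lengths in m; the calibration is good to about 2 mm. A picture is of the moment at which its call begins: read the wrist's pose just before it. There is no depth.
- r.finish_job(): hands the job in; it is judged then, once.
The state is a dict: "time_s": time; "joints": joint angles; "joint_velocities": joint speeds; "effort": joint torques, N m; "tcp_pos": TCP position; "ee_rot": TCP orientation; "wrist_force": force on the tool from outside, world axes, zero at the start; "moment": the same for the moment, N m; "gripper_width": opening from 0.0 (shut) to 1.0 (fully open); "gripper_force": force on a finger pad.
Only numpy, scipy, OpenCV 4.12 (cv2) and the standard library are available. Lean on these libraries where they do the work, as an engineer would, in place of code of your own. Each camera call takes 0.05 s, during which the arm holds its last target. There are 200 camera calls.

## Working session

There is one attempt and no reset: what is moved stays moved. The work goes in short steps, Python scripts to look and compute and a tool call to move; the robot and the scene stay as the last step left them, time stands still between calls to the robot, and variables do not carry over. Pictures are saved under pics/ and viewed, at most 10 in all, crops included, and the job is handed in when it is done.

Besides the shell and the picture viewer there is one more tool, called as a command line: name --argument value ..., lists and objects as JSON in quotes. move_arm: Moves the arm, as the interface text tells. Its arguments: {"type":"object","properties":{"series":{"type":"array"}},"required":["series"]}

```bash
mkdir -p pics
cat > h.py <<'E'
import numpy as np, cv2
from station import r
def cap(n):
    s=r.sense(); c=r.capture(n); K=np.array(c["camera_matrix"],float)
    if n=="wrist":
        T=np.eye(4);T[:3,:3]=s["ee_rot"];T[:3,3]=s["tcp_pos"]; W=T@np.array(c["hand_eye"])
        R=W[:3,:3];o=W[:3,3]
    else:
        Rc=cv2.Rodrigues(np.array(c["rvec"],float))[0];R=Rc.T;o=-R@np.array(c["tvec"],float).ravel()
    return c["img"],K,R,o
def onz(px,z,K,R,o):
    p=np.atleast_2d(px).astype(float); d=(R@np.linalg.inv(K)@np.c_[p,np.ones(len(p))].T).T
    return o+d*((z-o[2])/d[:,2])[:,None]
def ray(px,K,R,o):
    d=R@np.linalg.inv(K)@np.array([*px,1.]);return o,d/np.linalg.norm(d)
def tri(a,b):
    A=np.zeros((3,3));y=np.zeros(3)
    for o,d in(a,b):
        P=np.eye(3)-np.outer(d,d);A+=P;y+=P@o
    return np.linalg.solve(A,y)
def save(n,im): cv2.imwrite("pics/"+n,cv2.cvtColor(im,cv2.COLOR_RGB2BGR))
E
python3 - <<'E'
from h import *
a=cap("scene");b=cap("side")
for n,c in(("scene",a),("side",b)):
    save(n+".png",c[0]); print(n,c[3].round(3),c[2][:,2].round(2))
s=r.sense();print(s["ee_rot"],s["gripper_width"])
E
```

```text
scene [-0.284  0.531  0.71 ] [ 0.73 -0.48 -0.49]
side [0.925 0.498 0.878] [-0.34 -0.51 -0.79]
[[-9.31000569e-01 -3.65016807e-01 -8.19238385e-04]
 [-3.65017706e-01  9.30998915e-01  1.75895321e-03]
 [ 1.20662563e-04  1.93662296e-03 -9.99998117e-01]] 0.9991020867057643
```

View pics/scene.png

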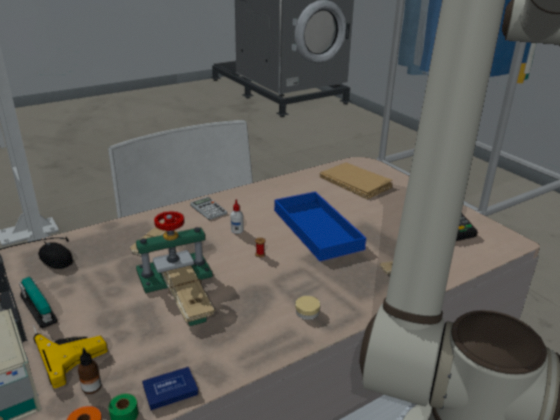

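View pics/side.png

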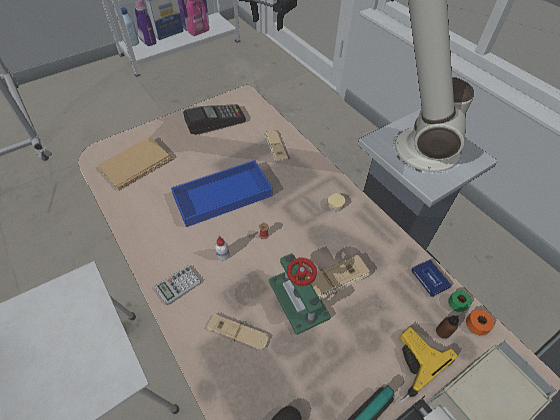

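Scene view: press with wheel at (169,220), bundle to (195,315), tray about (318,225), bottle (237,217), spool (260,247) and tin (307,307). Side view: wheel at (302,271), bundle running to (370,265), tray (222,192), bottle (221,248), spool (264,231), tin (336,201).

```bash
cat >> h.py <<'E'
def mask(im,lo,hi,box=None):
    h=cv2.cvtColor(im,cv2.COLOR_RGB2HSV)
    m=cv2.inRange(h,lo,hi) if lo[0]<=hi[0] else cv2.inRange(h,(lo[0],*lo[1:]),(180,*hi[1:]))|cv2.inRange(h,(0,*lo[1:]),hi)
    if box:
        k=np.zeros_like(m);x0,y0,x1,y1=box;k[y0:y1,x0:x1]=255;m&=k
    return m
def blob(m):
    c=max(cv2.findContours(m,cv2.RETR_EXTERNAL,cv2.CHAIN_APPROX_NONE)[0],key=cv2.contourArea)[:,0]
    return c
E
python3 - <<'E'
from h import *
a=cap("scene");b=cap("side")
red=((170,120,60),(8,255,255));
def both(lo,hi,ba,bb):
    ca,cb=blob(mask(a[0],lo,hi,ba)),blob(mask(b[0],lo,hi,bb));return ca,cb
ca,cb=both(*red,(140,200,200,232),(280,250,325,292))
ea,eb=cv2.fitEllipse(ca),cv2.fitEllipse(cb);print(ea,eb)
print("wheel",tri(ray(ea[0],*a[1:]),ray(eb[0],*b[1:])))
ca,cb=both((105,120,40),(130,255,255),(265,180,370,265),(165,155,280,230))
for c,v in((ca,a),(cb,b)):
    P=onz(c,.035,*v[1:])[:,:2].astype(np.float32); q=cv2.minAreaRect(P);print("tray hull z35",q)
    print(onz(cv2.approxPolyDP(c[:,None],4,True)[:,0],.035,*v[1:])[:,:2].round(3).tolist())
# spool / bottle cap / tin
ca,cb=both(*red,(250,235,270,262),(255,220,275,242));print("spool",tri(ray(ca.mean(0),*a[1:]),ray(cb.mean(0),*b[1:])))
print("bottle",tri(ray((237,217),*a[1:]),ray((221,248),*b[1:])),"tin",tri(ray((307,305),*a[1:]),ray((336,201),*b[1:])))
ca,cb=both((60,80,20),(88,255,200),(125,215,215,330),(260,245,340,340))
q=onz(cv2.approxPolyDP(cb[:,None],3,True)[:,0],.016,*b[1:])[:,:2];print(q.round(3).tolist())
print("bundle front side view", onz([(361,256),(370,265)],.03,*b[1:]).round(3))
print("bundle front scene", onz([(214,308),(180,320)],.03,*a[1:]).round(3))
big=cv2.resize(a[0][190:340,120:330],None,fx=3.6,fy=3.6,interpolation=cv2.INTER_CUBIC);big2=cv2.resize(b[0][140:340,160:390],None,fx=3,fy=3,interpolation=cv2.INTER_CUBIC)
save("a2.png",big);save("b2.png",big2)
E
```

```text
((168.75331115722656, 220.56259155273438), (18.8527774810791, 30.043506622314453), 84.25968170166016) ((301.48052978515625, 271.5022277832031), (27.07027244567871, 28.902849197387695), 99.14707946777344)
wheel [0.64819491 0.19302721 0.13744202]
tray hull z35 ((0.6188646554946899, -0.175410658121109), (0.14719901978969574, 0.2981080710887909), 81.52105712890625)
[[0.771, -0.147], [0.725, -0.119], [0.486, -0.082], [0.468, -0.196], [0.511, -0.233], [0.754, -0.266]]
tray hull z35 ((0.6430854201316833, -0.179011732339859), (0.14719827473163605, 0.2597755193710327), 81.74950408935547)
[[0.505, -0.228], [0.759, -0.269], [0.782, -0.126], [0.536, -0.09]]
spool [ 0.61834043 -0.00807733  0.01459567]
bottle [ 0.73901683 -0.01502815  0.03783011] tin [0.3906066  0.01636064 0.01758822]
[[0.639, 0.161], [0.646, 0.2], [0.635, 0.192], [0.634, 0.202], [0.647, 0.209], [0.647, 0.235], [0.628, 0.23], [0.623, 0.242], [0.613, 0.225], [0.635, 0.231], [0.647, 0.212], [0.619, 0.206], [0.61, 0.218], [0.616, 0.199], [0.607, 0.183]]
bundle front side view [[0.458 0.195 0.03 ]
 [0.457 0.226 0.03 ]]
bundle front scene [[0.465 0.186 0.03 ]
 [0.467 0.256 0.03 ]]
```

View pics/b2.png

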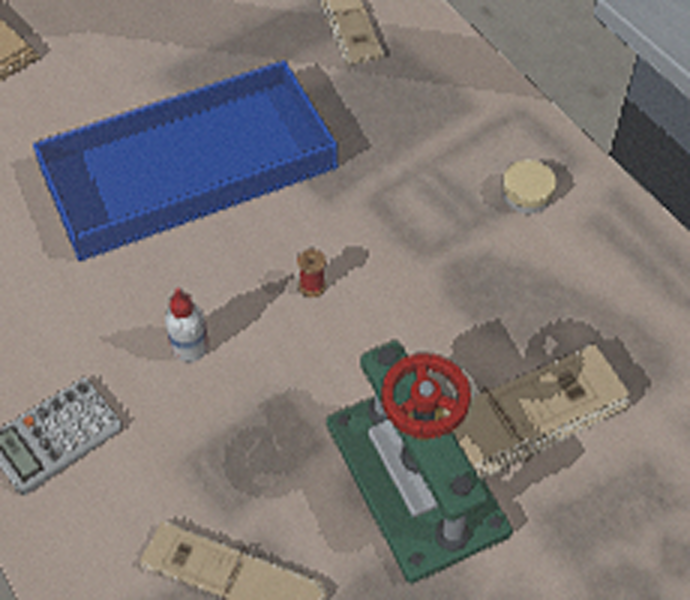

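The side close-up shows the tray rim corners at zoom pixels (35,147), (285,63), (337,140) and (80,240). The wheel is at (427,390), and the bundle's front end is at (597,348)-(630,395). Next I work out the first move.

```bash
cat >> h.py <<'E'
from scipy.spatial.transform import Rotation as Ro
def go(p,yaw=None,s=None):
    "tool-axes shift mm and rotvec to reach p with tool x at world yaw deg, tool down"
    s=s or r.sense();R=np.array(s["ee_rot"])
    d=R.T@(np.array(p)-s["tcp_pos"])*1000
    y=np.degrees(np.arctan2(R[1,0],R[0,0])) if yaw is None else yaw
    c,k=np.cos(np.radians(y)),np.sin(np.radians(y))
    G=np.array([[c,k,0],[k,-c,0],[0,0,-1.]])
    print("yaw",round(float(y),1),"shift",d.round(1).tolist(),"ang",Ro.from_matrix(R.T@G).as_rotvec().round(3).tolist())
E
python3 - <<'E'
from h import *
b=cap("side");c=np.array([(35,147),(285,63),(337,145),(80,240)])/3+(160,140)
P=onz(c,.035,*b[1:]);print(P.round(3),P.mean(0))
a=cap("scene");c=np.array([(275,201),(321,193),(363,237),(326,251)]);P=onz(c,.035,*a[1:]);print(P.round(3),P.mean(0))
go((.55,.2,.32),132)
print(r.sense()["time_s"])
E
```

```text
[[ 0.759 -0.264  0.035]
 [ 0.505 -0.228  0.035]
 [ 0.522 -0.11   0.035]
 [ 0.772 -0.143  0.035]] [ 0.63935675 -0.18625595  0.035     ]
[[ 0.766 -0.144  0.035]
 [ 0.741 -0.277  0.035]
 [ 0.508 -0.228  0.035]
 [ 0.506 -0.117  0.035]] [ 0.63040416 -0.19136479  0.035     ]
yaw 132.0 shift [-585.0, 610.3, -72.4] ang [0.001, -0.001, 1.211]
0.3
```

move_arm --series '[{"grip": 1, "xyz": [0, 0, -70], "angular": [0, 0, 0.1]}, {"grip": 1, "xyz": [0, 0, -70], "angular": [0, 0, 0.2]}, {"grip": 1, "xyz": [-585, 610, -72], "angular": [0, 0, 1.21]}, {"grip": 1, "xyz": [-585, 610, -72], "angular": [0, 0, 1.21]}, {"grip": 1, "xyz": [-585, 610, -72], "angular": [0, 0, 1.21]}, {"grip": 1, "xyz": [-585, 610, -72], "angular": [0, 0, 1.21]}, {"grip": 1, "xyz": [-585, 610, -72], "angular": [0, 0, 1.21]}, {"grip": 1, "xyz": [-585, 610, -72], "angular": [0, 0, 1.21]}, {"grip": 1, "xyz": [-585, 610, -72], "angular": [0, 0, 1.21]}, {"grip": 1, "xyz": [-585, 610, -72], "angular": [0, 0, 1.21]}]'

```text
time_s: 1.3
tcp_pos: [0.3683, -0.2446, 0.3189]
ee_rot: [[-0.667, 0.745, 0.001], [0.745, 0.667, -0.0], [-0.001, 0.0, -1.0]]
wrist_force: [1.2, -0.8, -1.0]
gripper_width: 0.997
gripper_force: 0.0
```

Run:
```python
from h import *
s=r.sense();print(s["tcp_pos"],s["joints"],s["time_s"]);go((.55,.2,.32),132)
```

```text
[ 0.36831844 -0.24459907  0.31889291] [-1.23955809e+01  9.32622012e-01 -1.63185709e+01  7.23858375e-03
 -7.27055104e+01 -1.25800638e+02] 1.3
yaw 132.0 shift [210.3, 431.8, -1.1] ang [0.0, 0.001, -0.003]
```

move_arm --series '[{"grip": 1, "xyz": [210, 432, 0], "angular": [0, 0, 0]}, {"grip": 1, "xyz": [210, 432, 0], "angular": [0, 0, 0]}, {"grip": 1, "xyz": [210, 432, 0], "angular": [0, 0, 0]}, {"grip": 1, "xyz": [210, 432, 0], "angular": [0, 0, 0]}, {"grip": 1, "xyz": [210, 432, 0], "angular": [0, 0, 0]}, {"grip": 1, "xyz": [210, 432, 0], "angular": [0, 0, 0]}, {"grip": 1, "xyz": [210, 432, 0], "angular": [0, 0, 0]}, {"grip": 1, "xyz": [210, 432, 0], "angular": [0, 0, 0]}, {"grip": 1, "xyz": [210, 432, 0], "angular": [0, 0, 0]}, {"grip": 1, "xyz": [210, 432, 0], "angular": [0, 0, 0]}]'

```text
time_s: 2.3
tcp_pos: [0.5487, 0.2027, 0.318]
ee_rot: [[-0.672, 0.741, -0.0], [0.741, 0.672, 0.0], [0.0, -0.0, -1.0]]
wrist_force: [-0.8, 0.2, -0.1]
gripper_width: 1.0
gripper_force: 0.0
```

Run:
```python
from h import *
s=r.sense();print(s["tcp_pos"],s["joints"])
w=cap("wrist");save("w1.png",w[0]);print(w[3])
```

```text
[0.548672   0.20265367 0.31803553] [ 3.61221719e+01  1.58278412e+01  1.47558781e+00 -1.02573001e-02
 -7.56561592e+01 -1.73913230e+02]
[0.50498325 0.24988049 0.45456598]
```

View pics/w1.png

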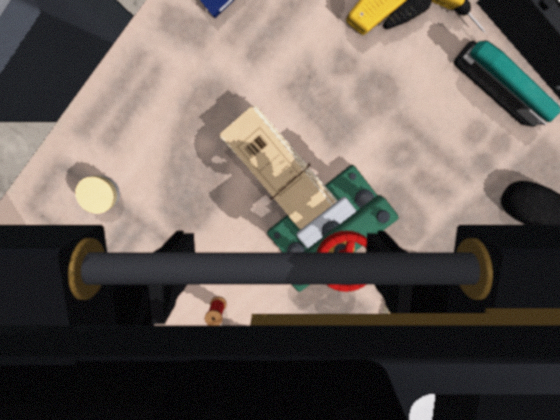

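Wrist view: bundle with front corners near (222,133) and (252,108), band at about (292,178), and the press with its red wheel at about (345,262), partly hidden by the gripper.

Run:
```python
from h import *
w=cap("wrist")
m=mask(w[0],(12,50,110),(30,255,255),(205,95,345,235));m=cv2.morphologyEx(m,cv2.MORPH_OPEN,np.ones((3,3),np.uint8))
m=cv2.morphologyEx(m,cv2.MORPH_CLOSE,np.ones((9,9),np.uint8));c=blob(m)
P=onz(c,.03,*w[1:])[:,:2].astype(np.float32);q=cv2.minAreaRect(P);print(q,cv2.boxPoints(q).round(3).tolist())
print("front",onz([(222,133),(252,108)],.03,*w[1:]).round(4))
a=cap("scene");b=cap("side")
print("front-corner tri", tri(ray((250,108),*w[1:]),ray((160+597/3,140+348/3),*b[1:])),tri(ray((222,133),*w[1:]),ray((160+630/3,140+393/3),*b[1:])))
go((.648,.193,.25),150); go((.648,.193,.143),150)
```

```text
((0.5426816344261169, 0.2041117548942566), (0.06153850629925728, 0.16182196140289307), 82.66389465332031) [[0.45899999141693115, 0.18400000035762787], [0.6190000176429749, 0.16300000250339508], [0.6269999742507935, 0.2240000069141388], [0.4659999907016754, 0.24500000476837158]]
front [[0.4646 0.193  0.03  ]
 [0.4724 0.2399 0.03  ]]
front-corner tri [0.48526936 0.22671218 0.08949728] [ 0.4538278   0.20694429 -0.00865048]
yaw 150.0 shift [-72.3, 69.8, 67.9] ang [-0.001, -0.001, -0.312]
yaw 150.0 shift [-72.4, 70.0, 174.9] ang [-0.001, -0.001, -0.312]
```

move_arm --series '[{"grip": 1, "xyz": [-30, 30, 0], "angular": [0, 0, -0.1]}, {"grip": 1, "xyz": [-72, 70, 20], "angular": [0, 0, -0.2]}, {"grip": 1, "xyz": [-72, 70, 50], "angular": [0, 0, -0.31]}, {"grip": 1, "xyz": [-72, 70, 75], "angular": [0, 0, -0.31]}, {"grip": 1, "xyz": [-72, 70, 75], "angular": [0, 0, -0.31]}, {"grip": 1, "xyz": [-72, 70, 75], "angular": [0, 0, -0.31]}]'

```text
time_s: 3.1
tcp_pos: [0.6483, 0.1918, 0.2448]
ee_rot: [[-0.864, 0.503, 0.001], [0.503, 0.864, -0.001], [-0.001, -0.0, -1.0]]
wrist_force: [0.0, -0.6, 0.7]
gripper_width: 1.0
gripper_force: 0.0
```

Run:
```python
from h import *
w=cap("wrist");save("w2.png",w[0]);s=r.sense();print(s["tcp_pos"],s["joints"])
K,R,o=w[1:];p=K@R.T@(np.array([.648,.193,.144])-o);print("expect wheel px",p[:2]/p[2])
go((.648,.193,.143),150)
```

```text
[0.64870046 0.19238599 0.24617631] [ 3.02056012e+01  2.70843962e+01  8.26243572e+00  6.44357420e-02
 -7.09926147e+01 -1.50398137e+02]
expect wheel px [282.33277489 209.93419985]
yaw 150.0 shift [1.2, -0.1, 103.2] ang [0.002, 0.003, -0.003]
```

View pics/w2.png

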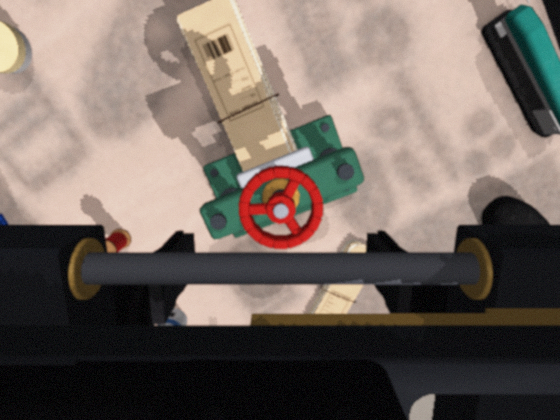

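The wheel is at (281,209), within about 1 px of the prediction. Descending and gripping it.

move_arm --series '[{"grip": 1, "xyz": [1, 0, 40], "angular": [0, 0, 0]}, {"grip": 1, "xyz": [1, 0, 75], "angular": [0, 0, 0]}, {"grip": 1, "xyz": [1, 0, 103], "angular": [0, 0, 0]}, {"grip": 1, "xyz": [1, 0, 103], "angular": [0, 0, 0]}, {"grip": 0.6, "xyz": [1, 0, 103], "angular": [0, 0, 0]}, {"grip": 0.6, "xyz": [1, 0, 103], "angular": [0, 0, 0]}, {"grip": 0.6, "xyz": [1, 0, 103], "angular": [0, 0, 0]}, {"grip": 0.6, "xyz": [1, 0, 103], "angular": [0, 0, 0]}, {"grip": 0.6, "xyz": [1, 0, 103], "angular": [0, 0, 0]}]'

```text
time_s: 4.05
tcp_pos: [0.6474, 0.1928, 0.1425]
ee_rot: [[-0.865, 0.502, 0.001], [0.502, 0.865, -0.001], [-0.001, -0.001, -1.0]]
wrist_force: [-2.0, -2.7, 6.1]
gripper_width: 0.705
gripper_force: 30.0
```

Gripped at 61 mm. Turning counterclockwise.

move_arm --series '[{"grip": 0.6, "xyz": [0, 0, -0.8], "angular": [0, 0, -0.14]}, {"grip": 0.6, "xyz": [0, 0, -1.7], "angular": [0, 0, -0.28]}, {"grip": 0.6, "xyz": [0, 0, -2.5], "angular": [0, 0, -0.42]}, {"grip": 0.6, "xyz": [0, 0, -3.4], "angular": [0, 0, -0.56]}, {"grip": 0.6, "xyz": [0, 0, -4.2], "angular": [0, 0, -0.7]}, {"grip": 0.6, "xyz": [0, 0, -5], "angular": [0, 0, -0.84]}, {"grip": 0.6, "xyz": [0, 0, -5.9], "angular": [0, 0, -0.98]}, {"grip": 0.6, "xyz": [0, 0, -6.7], "angular": [0, 0, -1.12]}, {"grip": 0.6, "xyz": [0, 0, -7.6], "angular": [0, 0, -1.26]}, {"grip": 0.6, "xyz": [0, 0, -8.4], "angular": [0, 0, -1.4]}]'

```text
time_s: 5.05
tcp_pos: [0.6474, 0.1928, 0.1509]
ee_rot: [[-0.638, -0.77, 0.001], [-0.77, 0.638, -0.0], [-0.0, -0.001, -1.0]]
wrist_force: [-3.1, -2.7, 6.4]
gripper_width: 0.708
gripper_force: 30.0
```

move_arm --series '[{"grip": 0.6, "xyz": [0, 0, -0.8], "angular": [0, 0, -0.14]}, {"grip": 0.6, "xyz": [0, 0, -1.7], "angular": [0, 0, -0.28]}, {"grip": 0.6, "xyz": [0, 0, -2.5], "angular": [0, 0, -0.42]}, {"grip": 0.6, "xyz": [0, 0, -3.4], "angular": [0, 0, -0.56]}, {"grip": 0.6, "xyz": [0, 0, -4.2], "angular": [0, 0, -0.7]}, {"grip": 0.6, "xyz": [0, 0, -5], "angular": [0, 0, -0.84]}, {"grip": 0.6, "xyz": [0, 0, -5.9], "angular": [0, 0, -0.98]}, {"grip": 0.6, "xyz": [0, 0, -6.7], "angular": [0, 0, -1.12]}, {"grip": 0.6, "xyz": [0, 0, -7.6], "angular": [0, 0, -1.26]}, {"grip": 0.6, "xyz": [0, 0, -8.4], "angular": [0, 0, -1.4]}]'

```text
time_s: 6.05
tcp_pos: [0.6473, 0.1928, 0.1593]
ee_rot: [[0.65, -0.76, 0.001], [-0.76, -0.65, -0.0], [0.001, -0.0, -1.0]]
wrist_force: [-2.5, -2.2, 5.0]
gripper_width: 0.704
gripper_force: 30.0
```

Run:
```python
from h import *
s=r.sense();print(s["joints"],s["moment"],s["wrist_force"],s["tcp_pos"]);b=cap("side");c=blob(mask(b[0],(170,120,60),(8,255,255),(280,240,325,292)));print(cv2.fitEllipse(c))
go((.648,.193,.168),0)
```

```text
[ 3.02878675e+01  3.06459715e+01  1.41747877e+00  4.29220428e-02
 -6.07466527e+01  1.02326213e+01] [-0.6785951   0.88627132 -0.28067823] [-2.53860871 -2.19583384  4.95290695] [0.64733827 0.1928168  0.15928257]Traceback (most recent call last):
  File "<stdin>", line 2, in <module>
cv2.error: OpenCV(4.12.0) /io/opencv/modules/imgproc/src/shapedescr.cpp:361: error: (-201:Incorrect size of input array) There should be at least 5 points to fit the ellipse in function 'fitEllipseNoDirect'
```

move_arm --series '[{"grip": 0.6, "xyz": [0, 0, -0.8], "angular": [0, 0, -0.14]}, {"grip": 0.6, "xyz": [0, 0, -1.7], "angular": [0, 0, -0.28]}, {"grip": 0.6, "xyz": [0, 0, -2.5], "angular": [0, 0, -0.42]}, {"grip": 0.6, "xyz": [0, 0, -3.4], "angular": [0, 0, -0.56]}, {"grip": 0.6, "xyz": [0, 0, -4.2], "angular": [0, 0, -0.7]}, {"grip": 0.6, "xyz": [0, 0, -5], "angular": [0, 0, -0.84]}, {"grip": 0.6, "xyz": [0, 0, -5.9], "angular": [0, 0, -0.98]}, {"grip": 0.6, "xyz": [0, 0, -6.7], "angular": [0, 0, -1.12]}, {"grip": 0.6, "xyz": [0, 0, -7.6], "angular": [0, 0, -1.26]}, {"grip": 0.6, "xyz": [0, 0, -8.1], "angular": [0, 0, -1.35]}]'

```text
time_s: 7.1
tcp_pos: [0.6473, 0.1928, 0.1674]
ee_rot: [[0.884, 0.467, 0.001], [0.467, -0.884, -0.0], [0.0, 0.001, -1.0]]
wrist_force: [-2.5, -2.7, 5.6]
gripper_width: 0.706
gripper_force: 30.0
```

Run:
```python
from h import *
s=r.sense();print(s["joints"],s["moment"],s["wrist_force"],s["tcp_pos"])
```

```text
[ 3.02843598e+01  3.02541023e+01  1.97324058e+00  4.14962950e-02
 -6.16995453e+01  8.75131089e+01] [-0.71116803  0.89069784 -0.25154369] [-2.45616467 -2.65895956  5.62870801] [0.6473442  0.19277893 0.16735395]
```

move_arm --series '[{"grip": 0.6, "xyz": [0, 0, -0.2], "angular": [0, 0, -0.04]}, {"grip": 0.6, "xyz": [0, 0, -0.3], "angular": [0, 0, -0.08]}, {"grip": 0.6, "xyz": [0, 0, -0.3], "angular": [0, 0, -0.12]}, {"grip": 0.6, "xyz": [0, 0, -0.3], "angular": [0, 0, -0.15]}]'

```text
time_s: 7.5
tcp_pos: [0.6486, 0.1937, 0.1676]
ee_rot: [[0.808, 0.589, 0.004], [0.589, -0.808, 0.003], [0.005, 0.0, -1.0]]
wrist_force: [-0.1, -0.5, 5.2]
gripper_width: 0.709
gripper_force: 30.0
```

Run:
```python
from h import *
s=r.sense();print(s["joints"],s["moment"],s["wrist_force"],s["tcp_pos"])
```

```text
[ 3.02796653e+01  3.02732312e+01  2.06706063e+00 -1.37316451e-02
 -6.15254153e+01  9.57837502e+01] [-0.18893706 -0.02369478 -1.1667878 ] [-0.11608818 -0.5316862   5.23818766] [0.64859755 0.19372492 0.16761065]
```

Moment about the axis jumped from 0.25 to 1.17 N m, so the wheel is at its stop. Releasing and rising.

move_arm --series '[{"grip": 1, "xyz": [0, 0, -0.3], "angular": [0, 0, -0.15]}, {"grip": 1, "xyz": [0, 0, -0.3], "angular": [0, 0, -0.15]}, {"grip": 1, "xyz": [0, 0, -0.3], "angular": [0, 0, -0.15]}, {"grip": 1, "xyz": [0, 0, -0.3], "angular": [0, 0, -0.15]}, {"grip": 1, "xyz": [0, 0, -30], "angular": [0, 0, -0.15]}, {"grip": 1, "xyz": [0, 0, -70], "angular": [0, 0, -0.15]}, {"grip": 1, "xyz": [0, 0, -110], "angular": [0, 0, -0.15]}, {"grip": 1, "xyz": [0, 0, -110], "angular": [0, 0, -0.15]}]'

```text
time_s: 8.3
tcp_pos: [0.65, 0.1943, 0.2836]
ee_rot: [[0.709, 0.705, 0.013], [0.705, -0.709, 0.004], [0.012, 0.006, -1.0]]
wrist_force: [0.7, 0.1, 0.5]
gripper_width: 1.003
gripper_force: 0.0
```

Run:
```python
from h import *
s=r.sense();print(s["tcp_pos"],s["joints"])
# bundle: grip point 95 mm in front of the axis
h=np.radians(-7.5);g=np.array([.648,.193])-.095*np.array([np.cos(h),np.sin(h)]);print(g)
go((*g,.26),-7.5)
```

```text
[0.65002784 0.19429049 0.28355526] [ 30.33235482  25.8779301   11.56039129   0.1645315  -74.90904612
 104.43627254]
[0.55381274 0.20539999]
yaw -7.5 shift [-60.7, -75.8, 22.3] ang [-0.0, -0.014, 0.913]
```

move_arm --series '[{"grip": 1, "xyz": [-30, -38, 0], "angular": [0, 0, 0.14]}, {"grip": 1, "xyz": [-61, -76, 0], "angular": [0, 0, 0.28]}, {"grip": 1, "xyz": [-61, -76, 0], "angular": [0, 0, 0.42]}, {"grip": 1, "xyz": [-61, -76, 0], "angular": [0, 0, 0.56]}, {"grip": 1, "xyz": [-61, -76, 0], "angular": [0, 0, 0.7]}, {"grip": 1, "xyz": [-61, -76, 0], "angular": [0, 0, 0.84]}, {"grip": 1, "xyz": [-61, -76, 0], "angular": [0, 0, 0.98]}, {"grip": 1, "xyz": [-61, -76, 0], "angular": [0, 0, 1.12]}, {"grip": 1, "xyz": [-61, -76, 0], "angular": [0, 0, 1.26]}, {"grip": 1, "xyz": [-61, -76, 0], "angular": [0, 0, 1.4]}]'

```text
time_s: 9.3
tcp_pos: [0.5502, 0.2044, 0.2753]
ee_rot: [[0.811, -0.585, -0.001], [-0.585, -0.811, -0.0], [-0.0, 0.001, -1.0]]
wrist_force: [0.2, -0.4, -0.1]
gripper_width: 0.999
gripper_force: 0.0
```

move_arm --series '[{"grip": 1, "xyz": [0, 0, 0], "angular": [0, 0, 0.14]}, {"grip": 1, "xyz": [0, 0, 0], "angular": [0, 0, 0.28]}, {"grip": 1, "xyz": [0, 0, 0], "angular": [0, 0, 0.42]}, {"grip": 1, "xyz": [0, 0, 0], "angular": [0, 0, 0.56]}, {"grip": 1, "xyz": [0, 0, 0], "angular": [0, 0, 0.7]}, {"grip": 1, "xyz": [0, 0, 0], "angular": [0, 0, 0.84]}, {"grip": 1, "xyz": [0, 0, 0], "angular": [0, 0, 0.98]}, {"grip": 1, "xyz": [0, 0, 0], "angular": [0, 0, 1.12]}, {"grip": 1, "xyz": [0, 0, 0], "angular": [0, 0, 1.26]}, {"grip": 1, "xyz": [0, 0, 0], "angular": [0, 0, 1.4]}]'

```text
time_s: 10.3
tcp_pos: [0.5503, 0.2044, 0.2753]
ee_rot: [[-0.438, -0.899, -0.001], [-0.899, 0.438, -0.0], [0.0, 0.0, -1.0]]
wrist_force: [0.1, -0.8, 0.1]
gripper_width: 1.001
gripper_force: 0.0
```

Run:
```python
from h import *
s=r.sense();print(s["tcp_pos"],s["joints"]);go((.5538,.2054,.2),172.5)
```

```text
[0.55026825 0.20442699 0.27529264] [ 3.61713069e+01  1.73293600e+01 -2.49841064e+00 -1.20654443e-02
 -7.02100462e+01 -6.21607221e+01]
yaw 172.5 shift [-2.5, -2.8, 75.3] ang [0.0, -0.001, 1.248]
```

move_arm --series '[{"grip": 1, "xyz": [-2, -3, 0], "angular": [0, 0, 0.14]}, {"grip": 1, "xyz": [-2, -3, 0], "angular": [0, 0, 0.28]}, {"grip": 1, "xyz": [-2, -3, 0], "angular": [0, 0, 0.42]}, {"grip": 1, "xyz": [-2, -3, 0], "angular": [0, 0, 0.56]}, {"grip": 1, "xyz": [-2, -3, 0], "angular": [0, 0, 0.7]}, {"grip": 1, "xyz": [-2, -3, 0], "angular": [0, 0, 0.84]}, {"grip": 1, "xyz": [-2, -3, 0], "angular": [0, 0, 0.98]}, {"grip": 1, "xyz": [-2, -3, 0], "angular": [0, 0, 1.12]}, {"grip": 1, "xyz": [-2, -3, 0], "angular": [0, 0, 1.25]}, {"grip": 1, "xyz": [-2, -3, 0], "angular": [0, 0, 1.25]}]'

```text
time_s: 11.3
tcp_pos: [0.5538, 0.205, 0.2753]
ee_rot: [[-0.992, 0.126, -0.001], [0.126, 0.992, -0.0], [0.001, -0.0, -1.0]]
wrist_force: [-0.5, 0.2, 0.2]
gripper_width: 1.0
gripper_force: 0.0
```

Run:
```python
from h import *
s=r.sense();print(s["tcp_pos"],s["joints"])
a=cap("scene");b=cap("side");w=cap("wrist");save("w3.png",w[0])
red=((170,120,60),(8,255,255))
ca=blob(mask(a[0],*red,(140,190,200,232)));cb=blob(mask(b[0],*red,(270,230,335,295)))
ea,eb=cv2.fitEllipse(ca),cv2.fitEllipse(cb);print(ea,eb,"wheel",tri(ray(ea[0],*a[1:]),ray(eb[0],*b[1:])))
go((.5538,.2054,.2),172.5)
```

```text
[0.55384088 0.20495059 0.27534513] [ 3.60013892e+01  1.76784490e+01 -1.99238711e+00 -1.19336956e-02
 -7.03677378e+01 -1.33251589e+02]
((167.72616577148438, 210.0165557861328), (17.99699592590332, 30.376020431518555), 83.88135528564453) ((302.2973937988281, 265.5666809082031), (27.512714385986328, 29.523500442504883), 96.49778747558594) wheel [0.64808741 0.19318285 0.16273687]
yaw 172.5 shift [0.2, 0.5, 75.6] ang [-0.0, -0.0, 0.007]
```

View pics/w3.png

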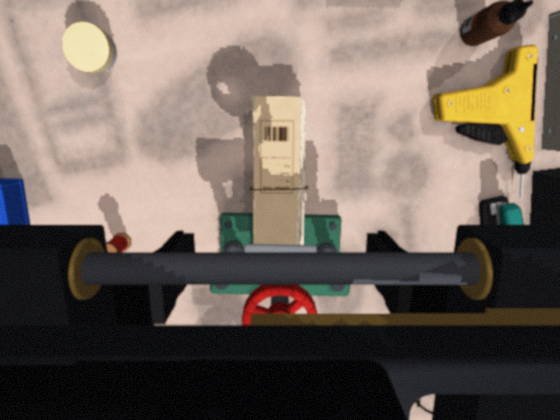

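The wheel is at z = 0.163, so it is fully open. In the wrist view the bundle is nearly vertical: front corners (253,97)/(303,97), band at row 188, rear edge hidden under the plate at row 245.

Run:
```python
from h import *
w=cap("wrist");s=r.sense()
c=r.capture("wrist");H=np.array(c["hand_eye"])
T=np.eye(4);T[:3,:3]=[[-.672,.741,0],[.741,.672,0],[0,0,-1]];T[:3,3]=[.54867,.20265,.31803];W=T@H
for p,q in(((253,97),(222,133)),((303,97),(252,108))): print("corner",tri(ray(p,*w[1:]),ray(q,w[1],W[:3,:3],W[:3,3])).round(4))
P=onz([(253,97),(303,97),(253,235),(304,235),(279,188)],.03,*w[1:]);print(P.round(4))
e1=P[2]-P[0];e2=P[3]-P[1];print([np.degrees(np.arctan2(e[1],e[0])) for e in(e1,e2)])
g=(P[0]+P[1])/2; u=(e1+e2)[:2];u/=np.linalg.norm(u);gp=g[:2]+u*.083;print("grip",gp,"com",g[:2]+u*.098)
go((*gp,.042),172.5)
```

```text
corner [ 0.458   0.1828 -0.0227]
corner [0.4708 0.2382 0.0463]
[[0.4624 0.1861 0.03  ]
 [0.469  0.2396 0.03  ]
 [0.6177 0.1637 0.03  ]
 [0.6252 0.2239 0.03  ]
 [0.565  0.2015 0.03  ]]
[np.float64(-8.194875866132342), np.float64(-5.740111233196663)]
grip [0.54808304 0.20276422] com [0.56297227 0.20094466]
yaw 172.5 shift [5.6, -2.8, 233.8] ang [-0.0, -0.0, 0.006]
```

move_arm --series '[{"grip": 1, "xyz": [5, -1, 40], "angular": [0, 0, 0.006]}, {"grip": 1, "xyz": [5, -1, 80], "angular": [0, 0, 0.006]}, {"grip": 1, "xyz": [5, -1, 120], "angular": [0, 0, 0.006]}, {"grip": 1, "xyz": [5, -1, 150], "angular": [0, 0, 0.006]}, {"grip": 1, "xyz": [5, -1, 150], "angular": [0, 0, 0.006]}]'

```text
time_s: 12.05
tcp_pos: [0.5463, 0.2029, 0.1214]
ee_rot: [[-0.991, 0.132, -0.009], [0.132, 0.991, -0.005], [0.008, -0.006, -1.0]]
wrist_force: [0.3, -0.7, -0.0]
gripper_width: 1.001
gripper_force: 0.0
```

Run:
```python
from h import *
w=cap("wrist");s=r.sense();save("w4.png",w[0]);print(s["tcp_pos"])
m=mask(w[0],(12,30,110),(32,255,255),(150,0,400,225));c=blob(m);x,y,ww,hh=cv2.boundingRect(c);print(x,y,ww,hh)
for row in(y+15,y+40,y+70,y+100):
    xs=np.where(m[row]>0)[0];
    if len(xs): print(row,xs.min(),xs.max(), onz([(xs.min(),row),(xs.max(),row)],.03,*w[1:]).round(4).tolist())
c=r.capture("wrist");H=np.array(c["hand_eye"])
T=np.eye(4);T[:3,:3]=[[-.992,.126,0],[.126,.992,0],[0,0,-1]];T[:3,3]=[.55384,.20495,.27535];W=T@H
bx=np.median(c["img"].shape[1]//2)
print("front mid", tri(ray((x+ww/2,y),*w[1:]),ray((278,97),w[1],W[:3,:3],W[:3,3])).round(4))
go((.548,.204,.042),172.7)
```

```text
[0.5482087  0.20389606 0.12436503]
232 82 97 143
97 150 390 [[0.4559, 0.1287, 0.03], [0.4764, 0.2822, 0.03]]
122 150 399 [[0.4713, 0.1252, 0.03], [0.4928, 0.2871, 0.03]]
152 155 396 [[0.4909, 0.1243, 0.03], [0.5121, 0.2841, 0.03]]
182 153 399 [[0.5107, 0.1185, 0.03], [0.5327, 0.2851, 0.03]]
front mid [0.4755 0.2123 0.1897]
yaw 172.7 shift [1.5, -0.9, 84.4] ang [-0.0, 0.001, -0.004]
```

View pics/w4.png

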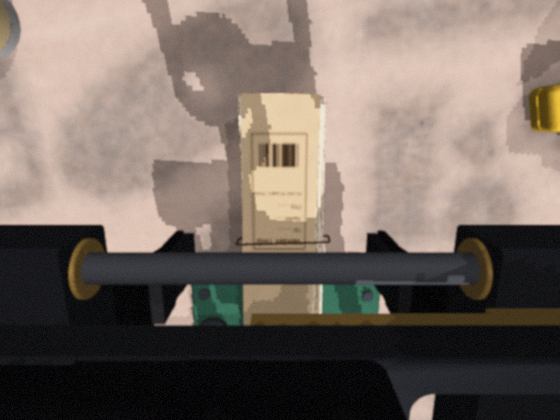

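In this view the bundle's top face spans columns 239-324 with its front edge at row 94; the band is at row 240. It is centred between the fingers. The mask picked up the table, so I triangulate from the read pixels.

Run:
```python
from h import *
w=cap("wrist");H=np.array(r.capture("wrist")["hand_eye"])
T=np.eye(4);T[:3,:3]=[[-.992,.126,0],[.126,.992,0],[0,0,-1]];T[:3,3]=[.55384,.20495,.27535];W=T@H
for p,q in(((281,94),(278,97)),((283,240),(279,188)),((281,94),(278,96))): print(tri(ray(p,*w[1:]),ray(q,w[1],W[:3,:3],W[:3,3])).round(4))
P=onz([(239,94),(324,94)],.03,*w[1:]);print(P.round(4),np.linalg.norm(P[0]-P[1]))
go((.548,.204,.042),172.7)
```

```text
[0.4656 0.2143 0.0023]
[0.5594 0.2034 0.0586]
[0.467  0.2141 0.0309]
[[0.4655 0.1877 0.03  ]
 [0.4728 0.243  0.03  ]] 0.05574980287010234
yaw 172.7 shift [2.5, -1.8, 86.1] ang [0.002, 0.003, -0.004]
```

Heights agree with the 30 mm top. Descending onto the bundle.

move_arm --series '[{"grip": 1, "xyz": [2, -1, 30], "angular": [0, 0, 0]}, {"grip": 1, "xyz": [2, -1, 60], "angular": [0, 0, 0]}, {"grip": 1, "xyz": [2, -1, 84], "angular": [0, 0, 0]}, {"grip": 1, "xyz": [2, -1, 84], "angular": [0, 0, 0]}, {"grip": 0.4, "xyz": [2, -1, 84], "angular": [0, 0, 0]}, {"grip": 0.4, "xyz": [2, -1, 84], "angular": [0, 0, 0]}, {"grip": 0.4, "xyz": [2, -1, 84], "angular": [0, 0, 0]}, {"grip": 0.4, "xyz": [2, -1, 84], "angular": [0, 0, 0]}, {"grip": 0.4, "xyz": [2, -1, 84], "angular": [0, 0, 0]}, {"grip": 0.4, "xyz": [2, -1, 84], "angular": [0, 0, 0]}]'

```text
time_s: 13.25
tcp_pos: [0.547, 0.2039, 0.0423]
ee_rot: [[-0.991, 0.132, 0.001], [0.132, 0.991, 0.0], [-0.001, 0.0, -1.0]]
wrist_force: [-1.1, 0.5, 1.6]
gripper_width: 0.572
gripper_force: 30.0
```

Run:
```python
from h import *
s=r.sense();print(s["tcp_pos"],s["gripper_width"]*87,s["wrist_force"],s["moment"]);h=np.radians(-7.4);go(np.array(s["tcp_pos"])+[-.07*np.cos(h),-.07*np.sin(h),.001])
```

```text
[0.5470106  0.20392915 0.04231939] 49.78966623048608 [-1.10801433  0.51376663  1.59892436] [ 0.04292107  0.17773347 -0.01247102]
yaw 172.4 shift [70.0, -0.2, -1.0] ang [0.0, 0.001, 0.0]
```

move_arm --series '[{"grip": 0.4, "xyz": [0, 0, -1.5], "angular": [0, 0, 0]}, {"grip": 0.4, "xyz": [10, 0, -1.5], "angular": [0, 0, 0]}, {"grip": 0.4, "xyz": [25, 0, -1.5], "angular": [0, 0, 0]}, {"grip": 0.4, "xyz": [40, 0, -1.5], "angular": [0, 0, 0]}, {"grip": 0.4, "xyz": [55, 0, -1.5], "angular": [0, 0, 0]}, {"grip": 0.4, "xyz": [70, 0, -1.5], "angular": [0, 0, 0]}, {"grip": 0.4, "xyz": [85, 0, -2], "angular": [0, 0, 0]}, {"grip": 0.4, "xyz": [95, 0, -5], "angular": [0, 0, 0]}, {"grip": 0.4, "xyz": [95, 0, -20], "angular": [0, 0, 0]}, {"grip": 0.4, "xyz": [95, 0, -40], "angular": [0, 0, 0]}]'

```text
time_s: 14.25
tcp_pos: [0.4513, 0.2158, 0.0816]
ee_rot: [[-0.991, 0.131, -0.002], [0.131, 0.991, -0.002], [0.002, -0.002, -1.0]]
wrist_force: [0.1, 0.1, -0.8]
gripper_width: 0.573
gripper_force: 30.0
```

move_arm --series '[{"grip": 0.4, "xyz": [0, 0, -20], "angular": [0, 0, 0]}, {"grip": 0.4, "xyz": [0, 0, -40], "angular": [0, 0, 0]}, {"grip": 0.4, "xyz": [0, 0, -60], "angular": [0, 0, 0]}, {"grip": 0.4, "xyz": [0, 0, -80], "angular": [0, 0, 0]}, {"grip": 0.4, "xyz": [0, 0, -100], "angular": [0, 0, 0]}, {"grip": 0.4, "xyz": [0, 0, -110], "angular": [0, 0, 0]}, {"grip": 0.4, "xyz": [0, 0, -110], "angular": [0, 0, 0]}]'

```text
time_s: 14.95
tcp_pos: [0.453, 0.2168, 0.1931]
ee_rot: [[-0.991, 0.132, 0.002], [0.132, 0.991, 0.002], [-0.002, 0.002, -1.0]]
wrist_force: [-0.4, -0.0, -1.4]
gripper_width: 0.57
gripper_force: 30.0
```

Run:
```python
from h import *
s=r.sense();print(s["tcp_pos"],s["gripper_width"]*87,s["wrist_force"],s["moment"])
b=cap("side");a=cap("scene")
save("c.png",np.hstack([cv2.resize(a[0],(400,300)),cv2.resize(b[0],(400,300))]))
```

```text
[0.45295981 0.21676214 0.1931485 ] 49.581599042939466 [-0.4267592  -0.0148507  -1.40761201] [ 0.01183721 -0.05714964  0.00935735]
```

View pics/c.png

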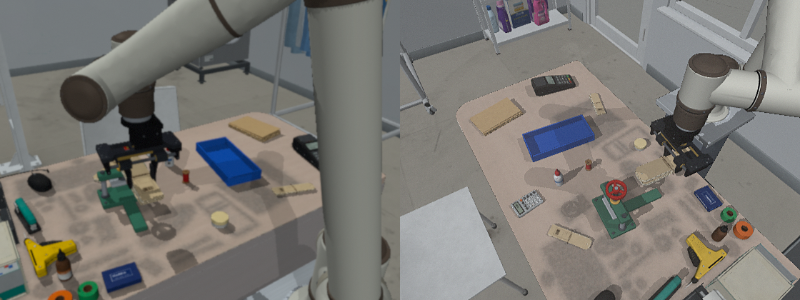

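Both views show the bundle in the gripper, clear of the press, with the bottle, spool and tin still standing. Computing the move over the tray.

Run:
```python
from h import *
go((.622,-.186,.193),172)
```

```text
yaw 172.0 shift [-221.6, -376.1, -1.9] ang [-0.001, -0.001, 0.007]
```

move_arm --series '[{"grip": 0.4, "xyz": [0, -30, 0], "angular": [0, 0, 0]}, {"grip": 0.4, "xyz": [0, -65, 0], "angular": [0, 0, 0]}, {"grip": 0.4, "xyz": [-15, -105, 0], "angular": [0, 0, 0]}, {"grip": 0.4, "xyz": [-40, -145, 0], "angular": [0, 0, 0]}, {"grip": 0.4, "xyz": [-65, -180, 0], "angular": [0, 0, 0]}, {"grip": 0.4, "xyz": [-90, -215, 0], "angular": [0, 0, 0]}, {"grip": 0.4, "xyz": [-120, -250, 0], "angular": [0, 0, 0]}, {"grip": 0.4, "xyz": [-145, -285, 0], "angular": [0, 0, 0]}, {"grip": 0.4, "xyz": [-170, -320, 0], "angular": [0, 0, 0]}, {"grip": 0.4, "xyz": [-200, -350, 0], "angular": [0, 0, 0]}]'

```text
time_s: 16.05
tcp_pos: [0.6042, -0.1589, 0.1898]
ee_rot: [[-0.991, 0.133, -0.004], [0.133, 0.991, 0.001], [0.004, -0.0, -1.0]]
wrist_force: [0.4, -1.1, -0.6]
gripper_width: 0.567
gripper_force: 30.0
```

move_arm --series '[{"grip": 0.4, "xyz": [-15, -18, 0], "angular": [0, 0, 0]}, {"grip": 0.4, "xyz": [-22, -26, 0], "angular": [0, 0, 0.005]}, {"grip": 0.4, "xyz": [-22, -26, 0], "angular": [0, 0, 0.005]}, {"grip": 0.4, "xyz": [-22, -26, 0], "angular": [0, 0, 0.005]}]'

```text
time_s: 16.45
tcp_pos: [0.6223, -0.1849, 0.1908]
ee_rot: [[-0.991, 0.137, -0.002], [0.137, 0.991, 0.001], [0.002, 0.0, -1.0]]
wrist_force: [0.2, -0.6, -1.3]
gripper_width: 0.571
gripper_force: 30.0
```

Run:
```python
from h import *
s=r.sense();print(s["tcp_pos"],s["joints"],s["gripper_width"]*87,s["wrist_force"])
w=cap("wrist");save("w5.png",w[0])
blue=((105,120,40),(130,255,255))
c=blob(mask(w[0],*blue));x=c
pts=cv2.approxPolyDP(c[:,None],4,True)[:,0];print(pts.tolist());print(onz(pts,.035,*w[1:])[:,:2].round(3).tolist())
```

```text
[ 0.62232658 -0.18490936  0.19080818] [-2.31175603e+00  2.67960750e+01 -3.55732393e-01 -3.28507597e-02
 -6.29832597e+01 -9.55225469e+01] 49.6731769701411 [ 0.17907471 -0.59872016 -1.33747256]
[[201, 61], [208, 236], [217, 223], [207, 79], [217, 73], [328, 74], [344, 82], [343, 231], [352, 62]]
[[0.504, -0.234], [0.651, -0.256], [0.64, -0.245], [0.518, -0.231], [0.514, -0.223], [0.527, -0.133], [0.535, -0.121], [0.663, -0.134], [0.521, -0.113]]
```

View pics/w5.png

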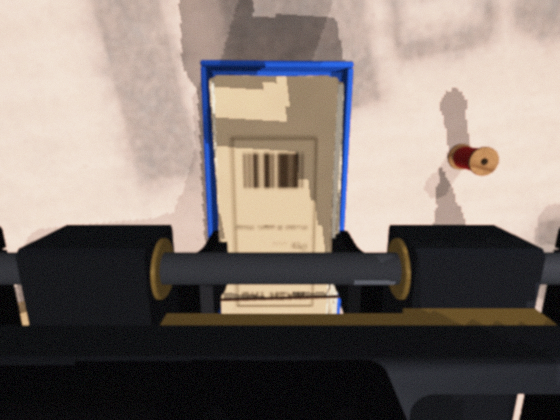

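The near tray rim corners are at (201,61) and (352,62), and the bundle is centred between the walls. The tray centre comes out near (0.640,-0.190), so I shift about 3 mm and lower.

move_arm --series '[{"grip": 0.4, "xyz": [-3, -3, 30], "angular": [0, 0, 0]}, {"grip": 0.4, "xyz": [-3, -3, 60], "angular": [0, 0, 0]}, {"grip": 0.4, "xyz": [-3, -3, 90], "angular": [0, 0, 0]}, {"grip": 0.4, "xyz": [-3, -3, 115], "angular": [0, 0, 0]}, {"grip": 0.4, "xyz": [-3, -3, 135], "angular": [0, 0, 0]}, {"grip": 0.4, "xyz": [-3, -3, 148], "angular": [0, 0, 0]}, {"grip": 0.4, "xyz": [-3, -3, 154], "angular": [0, 0, 0]}, {"grip": 0.4, "xyz": [-3, -3, 156], "angular": [0, 0, 0]}, {"grip": 0.4, "xyz": [-3, -3, 156], "angular": [0, 0, 0]}]'

```text
time_s: 17.4
tcp_pos: [0.6263, -0.1888, 0.0367]
ee_rot: [[-0.991, 0.136, 0.001], [0.136, 0.991, -0.0], [-0.001, -0.0, -1.0]]
wrist_force: [0.2, -0.2, -1.8]
gripper_width: 0.57
gripper_force: 30.0
```

Run:
```python
from h import *
s=r.sense();print(s["tcp_pos"],s["gripper_width"]*87,s["wrist_force"],s["moment"])
```

```text
[ 0.62627178 -0.18884388  0.03670301] 49.613873853625265 [ 0.23526897 -0.172101   -1.75589868] [-0.04833904  0.03174408  0.02329413]
```

move_arm --series '[{"grip": 0.4, "xyz": [0, 0, 2.5], "angular": [0, 0, 0]}, {"grip": 0.4, "xyz": [0, 0, 4.5], "angular": [0, 0, 0]}, {"grip": 0.4, "xyz": [0, 0, 4.5], "angular": [0, 0, 0]}, {"grip": 0.69, "xyz": [0, 0, 4.5], "angular": [0, 0, 0]}, {"grip": 0.69, "xyz": [0, 0, 4.5], "angular": [0, 0, 0]}, {"grip": 0.69, "xyz": [0, 0, 4.5], "angular": [0, 0, 0]}, {"grip": 0.69, "xyz": [0, 0, 4.5], "angular": [0, 0, 0]}, {"grip": 0.69, "xyz": [0, 0, -10], "angular": [0, 0, 0]}, {"grip": 0.69, "xyz": [0, 0, -30], "angular": [0, 0, 0]}, {"grip": 0.69, "xyz": [0, 0, -60], "angular": [0, 0, 0]}]'

```text
time_s: 18.4
tcp_pos: [0.6249, -0.189, 0.0961]
ee_rot: [[-0.991, 0.137, -0.003], [0.137, 0.991, 0.0], [0.003, -0.0, -1.0]]
wrist_force: [-0.0, 0.4, 0.1]
gripper_width: 0.691
gripper_force: 0.0
```

move_arm --series '[{"grip": 0.69, "xyz": [0, 0, -50], "angular": [0, 0, 0]}, {"grip": 0.69, "xyz": [0, 0, -100], "angular": [0, 0, 0]}, {"grip": 0.69, "xyz": [60, 0, -150], "angular": [0, 0, 0]}, {"grip": 0.69, "xyz": [110, 0, -180], "angular": [0, 0, 0]}, {"grip": 0.69, "xyz": [160, 0, -200], "angular": [0, 0, 0]}, {"grip": 0.69, "xyz": [160, 0, -200], "angular": [0, 0, 0]}, {"grip": 0.69, "xyz": [160, 0, -200], "angular": [0, 0, 0]}]'

```text
time_s: 19.1
tcp_pos: [0.4647, -0.1672, 0.3011]
ee_rot: [[-0.991, 0.136, 0.008], [0.136, 0.991, -0.001], [-0.008, 0.0, -1.0]]
wrist_force: [0.8, 0.5, 0.9]
gripper_width: 0.689
gripper_force: 0.0
```

Run:
```python
from h import *
s=r.sense();print(s["tcp_pos"],s["wrist_force"],s["time_s"])
b=cap("side");a=cap("scene")
save("d.png",cv2.resize(b[0][90:350,100:420],None,fx=2.3,fy=2.3,interpolation=cv2.INTER_CUBIC))
red=((170,120,60),(8,255,255))
f=lambda ba,bb:(blob(mask(a[0],*red,ba)),blob(mask(b[0],*red,bb)))
ca,cb=f((140,190,200,232),(270,230,335,295));print("wheel",tri(ray(cv2.fitEllipse(ca)[0],*a[1:]),ray(cv2.fitEllipse(cb)[0],*b[1:])))
ca,cb=f((250,235,270,262),(255,220,275,242));print("spool",tri(ray(ca.mean(0),*a[1:]),ray(cb.mean(0),*b[1:])))
```

```text
[ 0.46466623 -0.16720024  0.30111021] [0.80844211 0.46472023 0.89819713] 19.1
wheel [0.64807588 0.19315591 0.16274599]
spool [ 0.61823434 -0.00798393  0.01473177]
```

View pics/d.png

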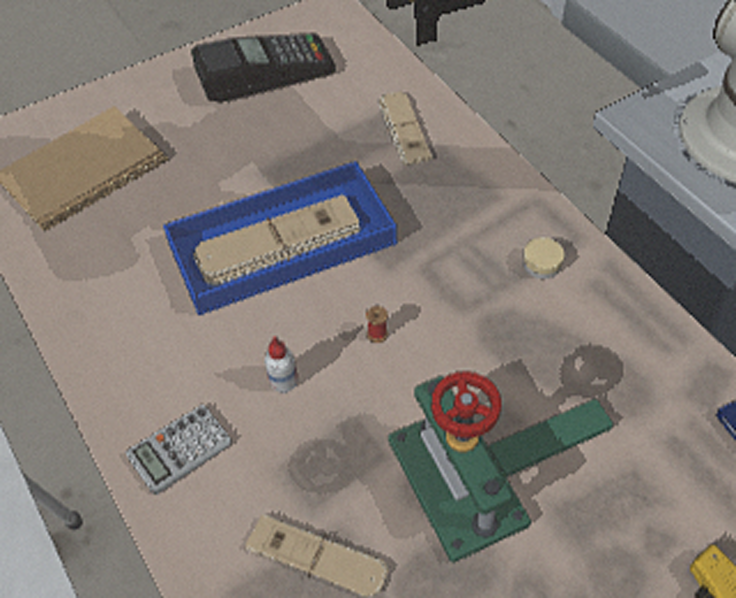

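The bundle lies flat in the tray, around (275,240). The wheel is up, and the bottle, spool and tin have not moved. Handing in.

```bash
python3 -c "
from station import r
print(r.finish_job())"
```

```text
the job is handed in; nothing more can be done
None
```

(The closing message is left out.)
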